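# Stopper the open crock

## Robot

A 7-joint arm with a two-finger parallel gripper is mounted at the origin on the work surface. World frame = base frame: x ahead of the robot, y to its left, z up, the work surface at z = 0. Lengths are in m, angles in rad, forces in N, time in s.
With the tool pointing down it reaches from about 0.425 to 0.875 m from the base axis. Payload 4.7 kg.
Tool frame: the origin (TCP) lies at the very end of the fingers, on their centre line; the grasp point (between the pads) lies manip.grip_depth behind it (manip.grip_depth is the distance from the TCP to the grasp point, in m); z points along the fingers, x is the direction in which the jaws open and shut, and the axes are right-handed (so a half turn about z gives the same grasp; the last joint's range is limited). The gripper opens to 87 mm and grips with 3 to 60 N. Pads are 19 mm wide; open, the fingers measure 117 mm over their backs; the gripper's body (75 mm by 190 mm) begins 51 mm behind the grasp point.
Start: joints at [-1.17, 0.321, -0.07, 1.45, 0.023, 1.371, -0.057], TCP at [0.245, 0.602, 0.223] pointing down, gripper open.
Joint ranges: [-2.86, 2.86], [-0.3, 2.09], [-1.38, 1.24], [0.06, 2.45], [-1.56, 4.7], [0.09, 2.05], [-2.69, 2.69]. Speed limits (rad/s): [2.57, 2.57, 3.14, 3.14, 3.14, 3.14, 3.14].

## Interface

Orientations are given as a unit quaternion [w, x, y, z].
In Python, from rig import status, optics, order, manip gives the robot as it stands.
- The arm moves only by the tool carry_out, never from a script. Its argument "targets" is a list of rows, each a list of 7 numbers: the shift along the tool's x, y, z in m, then the turn, a rotation vector about the tool's x, y, z in degrees, then the closure in counts, from 0 (fully open) to 255 (shut). A call has 1 to 10 rows; each row shifts and turns the pose as measured when the row begins, along the tool's axes as they then stand; what a row does not reach is not made up. A row lasts 1/10 s, in which the tool goes at most 50 mm and 8.59 degrees, less where a joint would pass 70% of its speed; a pose out of reach is approached as far as the arm can. A call with a gripper value outside its range is refused whole. The fingers move at their own pace and stop on an object; "squeeze" is the grip in N (left out, the last holds). Time passes only in rows, so rows that do not move let the fingers close. It gives the time, the measured TCP pose, the force and the opening at its end, in the units of the state.
- status.get_state(): the state, without advancing time (a new reading comes with each control period).
- optics.camera(name): name is "side" or "top" or "wrist"; returns a dict with "color" (420x560x3 uint8, red, green, blue), "fx", "fy", "cx", "cy" (pixels), "world_to_cam" (4x4, takes a point from world to camera coordinates); the wrist camera has in their place "hand_eye" (4x4, takes a point from camera to tool coordinates, whose origin is the TCP and whose axes are the tool frame's). Camera axes: x right, y down, z forward; pixel columns grow to the right and rows downward; lengths in m; the calibration is good to about 2 mm. A picture is of the moment at which its call begins: read the wrist's pose just before it. There is no depth.
- order.finish_job(): hands the job in, once; it reports no verdict.
Trained networks look in the newest picture that a camera, given by its name, has taken for a name from the list of things; names that differ only in an ending like _2 or _b are one class to them, and where a whole thing is asked for, a point or a joint stands for the part that bears it (a point fixed in the world has none). Each returns a list of dicts, best first, with "confidence" (0 to 1); they miss things now and then, are a little off and sometimes report something else, mostly with a low value. They report only what shows in the picture. A call takes as long as a camera call. They do not tell look-alikes from the thing itself.
- optics.recognise(camera, label): "point" ([row, column] in pixels, amid what is visible of it).
- optics.outline_of(camera, label): "mask" (420x560 bool, what is visible of it) and "point" ([row, column] in pixels, amid what is visible of it).
The state is a dict: "clock": time; "joint_pos": joint angles; "joint_vel": joint speeds; "joint_torque": joint torques, N m; "eef_pos": TCP position; "ee_rot": TCP orientation; "force": force on the tool from outside, world axes, zero at the start; "moment": the same for the moment, N m; "gripper_width": finger opening in m.
Only numpy, scipy, OpenCV 4.12 (cv2) and the standard library are available. Lean on these libraries where they do the work, as an engineer would, in place of code of your own. Each camera call takes 0.05 s, during which the arm holds its last target.

## Task

One of the two white stoneware jars on the shop counter is open and the other is already closed. Take the large loose stopper by its knob, lower it upright into the neck of the open jar until its collar rests on the rim, then let go; do not drop it in. Leave the open jar standing about where it is, and do not disturb the closed jar or the small stopper.

Things in the scene. Friction and masses are not known exactly. Their poses are not given: they have to be found in the camera images.
- stopper_center (a point): Middle (on the axis, half-way up) of the large loose stopper, standing upright, plug down, 90 mm high, 150 g. Foot 45 mm below this point; tapered cork plug 30 mm high, 52 mm across at the foot, 64 at its top; pale wooden collar 96 mm across, 15 to 5 mm below the point; wooden knob 30 mm across from 5 mm below to 45 mm above it: hold it by that. z up along its axis.
- jar_mouth (a point): Centre of the mouth of the open jar, level with its flat rim. White stoneware, round, 110 mm high, 112 mm across the body; straight neck 25 mm high, 88 mm across outside, 76 inside. Empty, loose on the counter, 0.8 kg. z up along its axis. With the stopper home, the stopper's point is 15 mm above this one.
- closed_jar_mouth (a point): Centre of the rim of the other jar, the same in shape and size, which is already closed by a stopper like the large one (fixed in it; its knob rises to 60 mm above this point). A bystander. z up along its axis.
- small_stopper_center (a point): The small loose stopper, of the same make as the large one but 66 mm high, with a collar 48 mm across and a knob 20 mm across: it is for a bottle and is much too small for the jar. A bystander, standing upright. The point is on its axis half-way up, 33 mm above its foot; z up.
Not all that is in view belongs to the job. What is shaped like the part that bears stopper_center but purple is not meant. What is shaped like the part that bears jar_mouth but purple is not meant.

How it is judged:
By the outcome, as a careful person would: the job done as asked, in the order asked, and still so for the second after the job is handed in, with the robot touching nothing.
It also fails if it takes over 42 s, if anything falls off the work surface, if the arm or the gripper's body presses on something with over 40 N, if the wrist force passes 120 N, or if a joint passes its speed limit or range.

## Working session

There is one attempt and no reset: what is moved stays moved. The work goes in short steps, Python scripts to look and compute and a tool call to move; the robot and the scene stay as the last step left them, time stands still between calls to the robot, and variables do not carry over. Pictures are saved under pics/ and viewed, and the job is handed in when it is done.

Besides the shell and the picture viewer there is one more tool, called as name(argument=value, ...) on one line, values as JSON. carry_out: Moves the arm, as the interface text tells. Its arguments: {"type":"object","properties":{"targets":{"type":"array","items":{"type":"array","items":{"type":"number"}}},"squeeze":{"type":"number"}},"required":["targets"]}

```bash
mkdir -p pics; ls; python3 - <<'E'
from rig import status, optics, order, manip
import cv2
s=status.get_state();print(s['clock'],s['eef_pos'],s['ee_rot'],s['gripper_width'],manip.grip_depth)
for n in ['side','top']:
    c=optics.camera(n); cv2.imwrite(f'pics/{n}0.png',c['color'][:,:,::-1])
    for l in ['stopper_center','jar_mouth','closed_jar_mouth','small_stopper_center']:
        print(n,l,[(r['point'],round(r['confidence'],2)) for r in optics.recognise(n,l)])
E
```

```text
pics
0.0 [0.24504563 0.60143354 0.22143404] [ 5.83176848e-04  8.29837190e-01  5.58004736e-01 -7.82087463e-04] 0.08657602774960055 0.0187
side stopper_center [([172.4, 207.8], 0.74), ([200.0, 240.8], 0.68), ([229.7, 183.2], 0.66), ([233.4, 382.3], 0.35)]
side jar_mouth [([241.2, 295.0], 0.71), ([231.5, 383.1], 0.64)]
side closed_jar_mouth [([177.5, 320.0], 0.88)]
side small_stopper_center [([298.6, 324.4], 0.96), ([230.8, 384.4], 0.49)]
top stopper_center [([244.8, 134.0], 0.72), ([238.1, 217.9], 0.67), ([326.1, 226.9], 0.58)]
top jar_mouth [([138.6, 373.5], 0.83), ([239.5, 331.5], 0.56)]
top closed_jar_mouth [([137.9, 254.2], 0.79)]
top small_stopper_center [([257.9, 403.8], 0.57)]
```

View pics/side0.png

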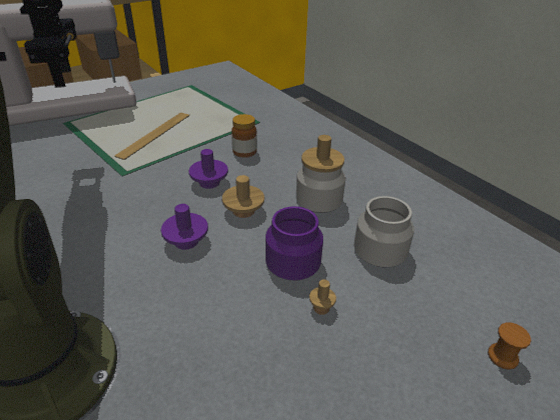

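View pics/top0.png

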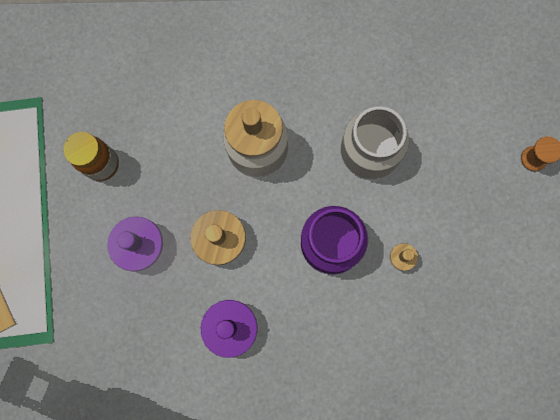

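The candidates for the large stopper in the top view are wooden (238,218), purple (245,134) and purple (326,227). The wooden one fits. For the open jar they are white (139,374) and purple (240,332), and the white one fits. Next I'll measure both with a silhouette fit and check it on an enlarged crop.

```bash
cat > h.py <<'E'
import numpy as np, cv2
from scipy.optimize import minimize
from rig import status, optics, order, manip
# frustum stacks: (z0,r0,z1,r1) above foot
STOP=[(0,.026,.030,.032),(.030,.048,.040,.048),(.040,.015,.090,.015)]
JAR=[(0,.056,.07,.056),(.07,.056,.085,.044),(.085,.044,.110,.044)]
SM=[(.02,.024,.03,.024),(.03,.010,.066,.010)]
def proj(c,P,W=None):
    W=c['world_to_cam'] if W is None else W
    q=P@W[:3,:3].T+W[:3,3]; return np.c_[c['fx']*q[:,0]/q[:,2]+c['cx'],c['fy']*q[:,1]/q[:,2]+c['cy']]
t=np.linspace(0,2*np.pi,48,endpoint=False)
def ring(x,y,z,r): return np.c_[x+r*np.cos(t),y+r*np.sin(t),0*t+z]
def sil(c,x,y,model,z=0,S=4):
    m=np.zeros((420*S,560*S),np.uint8)
    for a,ra,b,rb in model:
        p=proj(c,np.r_[ring(x,y,z+a,ra),ring(x,y,z+b,rb)])
        cv2.fillConvexPoly(m,cv2.convexHull((p*S+S/2).round().astype(np.int32)),255)
    return cv2.resize(m,(560,420),interpolation=cv2.INTER_AREA)/255.
def ray(c,row,col,z):
    W=c['world_to_cam'];R=W[:3,:3];o=-R.T@W[:3,3]
    d=R.T@np.array([(col-c['cx'])/c['fx'],(row-c['cy'])/c['fy'],1]);return (o+d*(z-o[2])/d[2])
def fit(views,model,x0,z=0):
    def f(p):
        e=0
        for c,m in views:
            s=sil(c,p[0],p[1],model,z); e+=1-np.minimum(s,m).sum()/np.maximum(s,m).sum()
        return e/len(views)
    r=minimize(f,x0,method='Nelder-Mead',options=dict(initial_simplex=np.array([x0,x0+[.01,0],x0+[0,.01]]),xatol=1e-4,fatol=1e-4))
    return r.x,1-r.fun
E
python3 - <<'E'
from h import *
sel={'stopper_center':{'side':(200,241),'top':(238,218)},'jar_mouth':{'side':(231,383),'top':(139,374)},
'closed_jar_mouth':{'side':(177,320),'top':(138,254)},'small_stopper_center':{'side':(299,324),'top':(258,404)}}
C={n:optics.camera(n) for n in ['side','top']}
V={}
for l,d in sel.items():
    v=[]
    for n,p in d.items():
        b=[r for r in optics.outline_of(n,l) if np.hypot(*(np.array(r['point'])-p))<12]
        if b: v.append((C[n],b[0]['mask'].astype(float),n))
    V[l]=v
res={}
for l,v in V.items():
    mod={'s':STOP,'j':JAR}.get(l[0]); 
    if l[0]=='c': mod=JAR+[(.110,.048,.120,.048),(.120,.015,.170,.015)]
    if l[0:2]=='sm': mod=SM
    x0=ray(C['top'],*sel[l]['top'],.05)[:2]
    res[l]=fit([a[:2] for a in v],mod,x0)
    print(l,[a[2] for a in v],x0.round(3),res[l][0].round(4),round(res[l][1],3),[(a[2],fit([a[:2]],mod,x0)[0].round(4)) for a in v])
out=[]
for n,(cx,cy) in {'side':(310,215),'top':(300,190)}.items():
    im=cv2.resize(C[n]['color'][:,:,::-1],None,fx=3,fy=3,interpolation=cv2.INTER_CUBIC)
    for l,mod in (('stopper_center',STOP),('jar_mouth',JAR)):
        for a,ra,b,rb in mod:
            for zz,r in((a,ra),(b,rb)):
                cv2.polylines(im,[(proj(C[n],ring(*res[l][0],zz,r))*3+1).round().astype(np.int32)],True,(0,0,255),1)
    out.append(im[cy*3-150-90:cy*3+150+90,cx*3-390:cx*3+390][:298])
    cv2.imwrite(f'pics/fit_{n}.png',im[cy*3-280:cy*3+280,cx*3-390:cx*3+390])
E
```

```text
stopper_center ['side', 'top'] [0.471 0.168] [0.4739 0.1703] 0.932 [('side', array([0.4724, 0.1696])), ('top', array([0.4746, 0.1703]))]
jar_mouth ['side', 'top'] [ 0.645 -0.103] [ 0.639  -0.1033] 0.934 [('side', array([ 0.6439, -0.0995])), ('top', array([ 0.639 , -0.1034]))]
closed_jar_mouth ['side', 'top'] [0.649 0.107] [0.6447 0.1046] 0.936 [('side', array([0.6496, 0.1112])), ('top', array([0.6456, 0.104 ]))]
small_stopper_center ['side', 'top'] [ 0.436 -0.147] [ 0.4395 -0.1515] 0.911 [('side', array([ 0.4384, -0.1521])), ('top', array([ 0.4395, -0.1512]))]
```

View pics/fit_side.png

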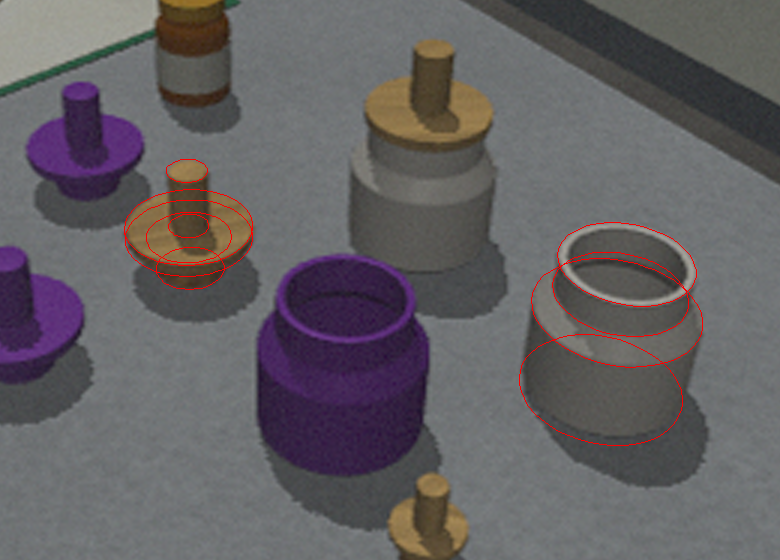

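View pics/fit_top.png

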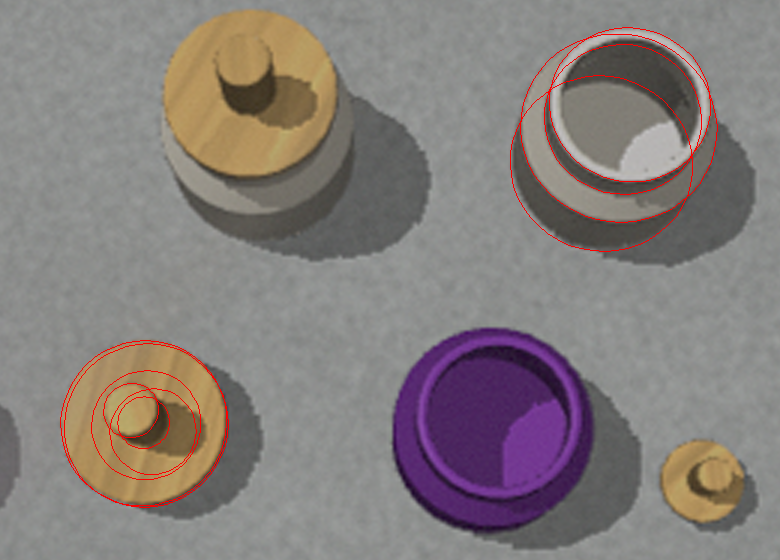

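The overlay confirms both picks: the wooden stopper and the white jar fit their given sizes, with residuals of a few mm. Next I'll work out the tool-frame shift to a point above the stopper.

```bash
cat >> h.py <<'E'
from scipy.spatial.transform import Rotation as Ro
def tool():
    s=status.get_state(); w,x,y,z=s['ee_rot']; return s,Ro.from_quat([x,y,z,w]).as_matrix(),np.array(s['eef_pos'])
def go(p):
    s,R,e=tool(); print('t',round(s['clock'],2),'eef',e.round(4),'tool shift',(R.T@(np.array(p)-e)).round(4),'tilt',R[:,2].round(4),'x',R[:,0].round(3),'w',round(s['gripper_width'],4),'F',np.round(s['force'],1))
def wristcam():
    s,R,e=tool(); c=optics.camera('wrist'); T=np.eye(4);T[:3,:3]=R;T[:3,3]=e
    c['world_to_cam']=np.linalg.inv(T@c['hand_eye']); return c
E
python3 -c "
from h import *
go([.4735,.170,.17]); print(optics.camera('wrist')['hand_eye'].round(3))"
```

```text
t 1.0 eef [0.2453 0.602  0.2226] tool shift [-0.3139  0.3743  0.0526] tilt [ 1.e-04  1.e-04 -1.e+00] x [0.377 0.926 0.   ] w 0.0873 F [0.7 0.5 0.2]
[[ 1.     0.002  0.     0.001]
 [-0.002  0.959  0.285 -0.078]
 [ 0.    -0.285  0.959 -0.162]
 [ 0.     0.     0.     1.   ]]
```

carry_out(targets=[[-0.03, 0.036, 0, 0, 0, 0, 0], [-0.03, 0.036, 0, 0, 0, 0, 0], [-0.03, 0.036, 0, 0, 0, 0, 0], [-0.03, 0.036, 0, 0, 0, 0, 0], [-0.03, 0.036, 0, 0, 0, 0, 0], [-0.03, 0.036, 0, 0, 0, 0, 0], [-0.03, 0.036, 0, 0, 0, 0, 0], [-0.03, 0.036, 0, 0, 0, 0, 0], [-0.03, 0.036, 0, 0, 0, 0, 0], [0, 0, 0, 0, 0, 0, 0]], squeeze=15)

```text
clock: 2.05
eef_pos: [0.45, 0.2175, 0.2213]
ee_rot: [-0.001, 0.828, 0.56, 0.002]
force: [-0.1, 0.1, -0.3]
gripper_width: 0.0873
```

```bash
python3 - <<'E'
from h import *
go([.4735,.170,.17])
c=wristcam(); r=optics.outline_of('wrist','stopper_center'); print([(a['point'],a['confidence']) for a in r])
im=c['color'][:,:,::-1].copy()
a=r[0]; x,iou=fit([(c,a['mask'].astype(float))],STOP,np.array([.4735,.170])); print(x,iou)
for q,rq,b,rb in STOP:
  for z,rr in((q,rq),(b,rb)): cv2.polylines(im,[proj(c,ring(*x,z,rr)).round().astype(np.int32)],True,(0,0,255),1)
cv2.imwrite('pics/w1.png',im)
E
```

```text
t 2.05 eef [0.45   0.2175 0.2213] tool shift [-0.0356  0.0396  0.0511] tilt [ 0.0016  0.0043 -1.    ] x [0.373 0.928 0.005] w 0.0873 F [-0.1  0.1 -0.3]
[([104.0, 177.9], 0.86), ([173.4, 362.1], 0.77), ([223.7, 248.7], 0.67)]
[0.4735 0.17  ] 0.0
```

View pics/w1.png

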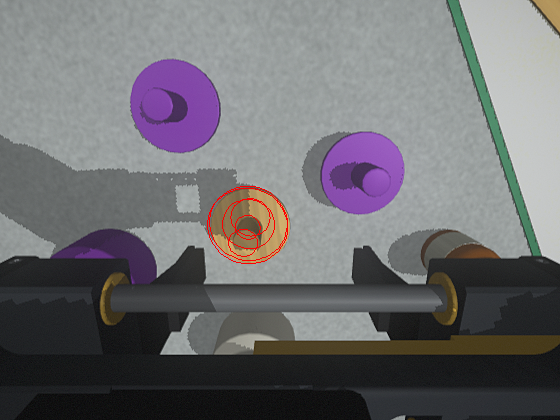

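The wrist view shows the wooden stopper at (224,248), and the projected model falls right on it. I'll take a refined fit and then move above it.

```bash
python3 - <<'E'
from h import *
c=wristcam(); r=optics.outline_of('wrist','stopper_center')
a=[a for a in r if abs(a['point'][1]-249)<15][0]; x,iou=fit([(c,a['mask'].astype(float))],STOP,np.array([.4735,.170])); print(x,iou)
go([x[0],x[1],.15])
E
```

```text
[0.47395173 0.17336057] 0.9565548485044253
t 2.25 eef [0.4456 0.2263 0.2208] tool shift [-0.0396  0.0458  0.0704] tilt [-0.0011  0.0071 -1.    ] x [0.36  0.933 0.006] w 0.0872 F [-0.8  0.3 -0.6]
```

```bash
python3 - <<'E'
from h import *
for i in range(4):
    go([.4735,.170,.15]); optics.camera('side')
E
```

```text
t 2.25 eef [0.4456 0.2263 0.2208] tool shift [-0.0429  0.0466  0.0704] tilt [-0.0011  0.0071 -1.    ] x [0.36  0.933 0.006] w 0.0872 F [-0.8  0.3 -0.6]
t 2.3 eef [0.4454 0.2267 0.2207] tool shift [-0.0432  0.0468  0.0703] tilt [-0.0011  0.0068 -1.    ] x [0.359 0.933 0.006] w 0.0869 F [0.8 0.1 0. ]
t 2.35 eef [0.4454 0.2267 0.2206] tool shift [-0.0433  0.0468  0.0702] tilt [-0.0011  0.0065 -1.    ] x [0.359 0.933 0.006] w 0.0869 F [0.9 0.5 0.1]
t 2.4 eef [0.4455 0.2266 0.2206] tool shift [-0.0431  0.0467  0.0702] tilt [-0.0011  0.0064 -1.    ] x [0.359 0.933 0.006] w 0.0865 F [ 0.  -0.6 -0.2]
```

```bash
cat >> h.py <<'E'
def lev():
    s,R,e=tool(); d=R.T@np.array([0,0,-1.]); return np.degrees(np.cross([0,0,1],d)).round(2)
E
python3 - <<'E'
from h import *
c=wristcam(); r=optics.outline_of('wrist','stopper_center')
a=min(r,key=lambda a:np.hypot(a['point'][0]-215,a['point'][1]-245)); print(a['point']);x,iou=fit([(c,a['mask'].astype(float))],STOP,np.array([.4735,.170])); print(x,iou)
go([x[0],x[1],.15]);print(lev())
E
```

```text
[181.0, 354.8]
[0.4735 0.17  ] 0.0
t 2.55 eef [0.4459 0.2259 0.2206] tool shift [-0.0426  0.0461  0.0703] tilt [-9.0e-04  6.2e-03 -1.0e+00] x [0.36  0.933 0.005] w 0.087 F [-0.5  0.2 -0.3]
[-0.18 -0.31  0.  ]
```

carry_out(targets=[[-0.014, 0.015, 0.02, -0.1, -0.1, 0, 0], [-0.014, 0.015, 0.02, -0.1, -0.1, 0, 0], [-0.014, 0.015, 0.02, 0, -0.1, 0, 0], [0, 0, 0.005, 0, 0, 0, 0], [0, 0, 0, 0, 0, 0, 0], [0, 0, 0, 0, 0, 0, 0]])

```text
clock: 3.15
eef_pos: [0.473, 0.1743, 0.1547]
ee_rot: [-0.0, 0.823, 0.569, 0.002]
force: [-0.6, 0.3, -0.3]
gripper_width: 0.0872
```

```bash
python3 - <<'E'
from h import *
for k in range(3):
    c=wristcam(); r=optics.outline_of('wrist','stopper_center')
    pp=proj(c,np.array([[.4735,.1705,.05]]))[0]
    a=min(r,key=lambda a:np.hypot(a['point'][0]-pp[1],a['point'][1]-pp[0])); print(pp,a['point'])
    x,iou=fit([(c,a['mask'].astype(float))],STOP,np.array([.4735,.170])); print(x,iou)
im=c['color'][:,:,::-1].copy()
x=[.4735,.1705]
for q,rq,b,rb in STOP:
  for z,rr in((q,rq),(b,rb)): cv2.polylines(im,[proj(c,ring(*x,z,rr)).round().astype(np.int32)],True,(0,0,255),1)
cv2.imwrite('pics/w2.png',im)
go([.4735,.1705,.054]);print(lev())
E
```

```text
[273.02264445 215.05239171] [207.9, 275.8]
[0.47457227 0.17308323] 0.9665721897593242
[272.38092003 214.8779237 ] [206.6, 274.3]
[0.47464939 0.17297026] 0.9518677595667252
[272.66671328 214.57020007] [206.1, 272.0]
[0.47408964 0.17316123] 0.979403933824366
t 3.45 eef [0.4733 0.1741 0.1549] tool shift [-0.0036  0.0012  0.1009] tilt [ 0.0033  0.0026 -1.    ] x [0.353 0.936 0.004] w 0.087 F [ 0.3  0.1 -0. ]
[ 0.12 -0.2   0.  ]
```

View pics/w2.png

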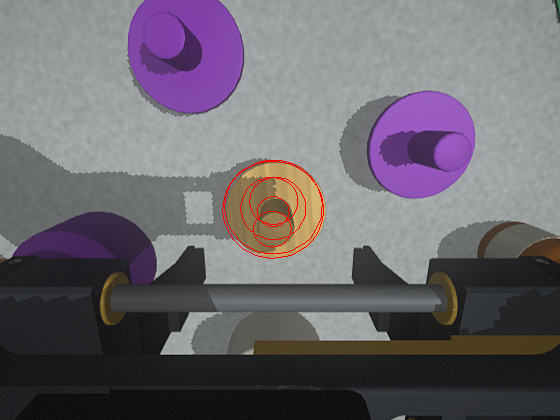

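The stopper sits at (272,208), between the jaws. The wrist fit gives (0.474, 0.173), which agrees with the fixed cameras to within 3 mm, so I'll descend.

carry_out(targets=[[-0.001, 0.001, 0.02, 0.1, -0.1, 0, 0], [-0.001, 0.001, 0.02, 0, -0.1, 0, 0], [0, 0, 0.02, 0, 0, 0, 0], [0, 0, 0.02, 0, 0, 0, 0], [0, 0, 0.01, 0, 0, 0, 0], [0, 0, 0.005, 0, 0, 0, 0], [0, 0, 0, 0, 0, 0, 0], [0, 0, 0, 0, 0, 0, 0]])

```text
clock: 4.25
eef_pos: [0.4777, 0.1746, 0.061]
ee_rot: [0.0, 0.822, 0.57, 0.004]
force: [0.9, -0.1, 0.2]
gripper_width: 0.0873
```

```bash
python3 - <<'E'
from h import *
go([.4743,.172,.053]);print(lev())
c=wristcam();cv2.imwrite('pics/w3.png',c['color'][:,:,::-1])
E
```

```text
t 4.25 eef [0.4777 0.1746 0.061 ] tool shift [-0.0037 -0.0023  0.008 ] tilt [ 0.0077  0.0044 -1.    ] x [0.351 0.936 0.007] w 0.0873 F [ 0.9 -0.1  0.2]
[ 0.33 -0.39  0.  ]
```

View pics/w3.png

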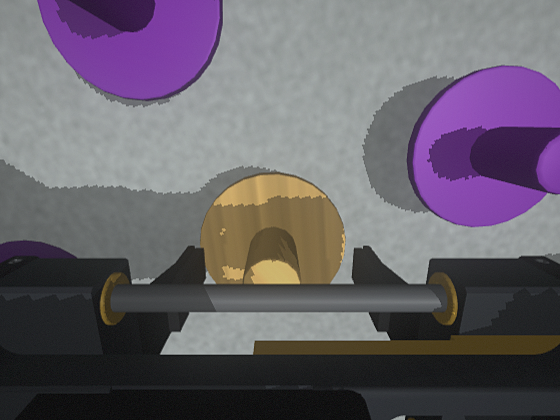

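The knob is at column 272 and the jaw centre is at about 279, which matches the computed offset of -3.7 mm. I'll correct that and close.

carry_out(targets=[[-0.003, -0.002, 0.004, 0.3, -0.4, 0, 0], [-0.001, 0, 0.003, 0, 0, 0, 0], [0, 0, 0.001, 0, 0, 0, 0], [0, 0, 0, 0, 0, 0, 0]])

```text
clock: 4.7
eef_pos: [0.4755, 0.172, 0.0544]
ee_rot: [0.0, 0.822, 0.57, 0.002]
force: [0.6, 0.7, 0.1]
gripper_width: 0.0873
```

```bash
python3 - <<'E'
from h import *
go([.4743,.172,.053]);print(lev())
E
```

```text
t 4.7 eef [0.4755 0.172  0.0544] tool shift [-0.0004 -0.0012  0.0014] tilt [ 0.003   0.0013 -1.    ] x [0.351 0.936 0.002] w 0.0873 F [0.6 0.7 0.1]
[ 0.14 -0.13  0.  ]
```

carry_out(targets=[[0, -0.001, 0.001, 0.1, -0.1, 0, 120], [0, 0, 0, 0, 0, 0, 160], [0, 0, 0, 0, 0, 0, 200], [0, 0, 0, 0, 0, 0, 255], [0, 0, 0, 0, 0, 0, 255], [0, 0, 0, 0, 0, 0, 255], [0, 0, 0, 0, 0, 0, 255], [0, 0, 0, 0, 0, 0, 255], [0, 0, 0, 0, 0, 0, 255]], squeeze=20)

```text
clock: 5.6
eef_pos: [0.4746, 0.1724, 0.0535]
ee_rot: [0.0, 0.822, 0.57, 0.0]
force: [0.0, -0.7, -1.1]
gripper_width: 0.0296
```

```bash
python3 - <<'E'
from h import *
go([.4743,.172,.053]);print(lev())
E
```

```text
t 5.6 eef [0.4746 0.1724 0.0535] tool shift [-0.0005 -0.0002  0.0005] tilt [ 9.e-04  3.e-04 -1.e+00] x [0.351 0.936 0.001] w 0.0296 F [ 0.  -0.7 -1.1]
[ 0.04 -0.03  0.  ]
```

Gripped at 29.6 mm against a 30 mm knob. Lifting straight up.

carry_out(targets=[[0, 0, -0.01, 0, 0, 0, 255], [0, 0, -0.02, 0, 0, 0, 255], [0, 0, -0.02, 0, 0, 0, 255], [0, 0, -0.025, 0, 0, 0, 255], [0, 0, -0.025, 0, 0, 0, 255], [0, 0, -0.025, 0, 0, 0, 255], [0, 0, -0.02, 0, 0, 0, 255], [0, 0, 0, 0, 0, 0, 255], [0, 0, 0, 0, 0, 0, 255]])

```text
clock: 6.5
eef_pos: [0.4728, 0.1712, 0.2064]
ee_rot: [-0.0, 0.822, 0.569, -0.001]
force: [0.3, 0.2, -2.1]
gripper_width: 0.0292
```

```bash
python3 - <<'E'
from h import *
go([.641,-.102,.215]);print(lev())
c=optics.camera('side');cv2.imwrite('pics/s4.png',c['color'][:,:,::-1])
E
```

```text
t 6.5 eef [0.4728 0.1712 0.2064] tool shift [-0.1966  0.2536 -0.0086] tilt [-1.3e-03 -7.0e-04 -1.0e+00] x [ 0.352  0.936 -0.001] w 0.0292 F [ 0.3  0.2 -2.1]
[-0.05  0.06  0.  ]
```

View pics/s4.png

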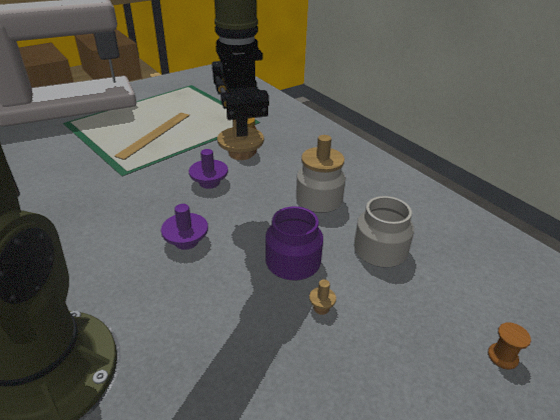

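The stopper is held upright at (140,241), well clear of the counter. Carrying it to the open jar.

carry_out(targets=[[-0.01, 0.013, -0.002, 0, 0, 0, 255], [-0.02, 0.026, -0.002, 0, 0, 0, 255], [-0.023, 0.03, -0.002, 0, 0, 0, 255], [-0.023, 0.03, -0.002, 0, 0, 0, 255], [-0.023, 0.03, 0, 0, 0, 0, 255], [-0.023, 0.03, 0, 0, 0, 0, 255], [-0.023, 0.03, 0, 0, 0, 0, 255], [-0.02, 0.026, 0, 0, 0, 0, 255], [-0.015, 0.019, 0, 0, 0, 0, 255], [-0.008, 0.01, 0, 0, 0, 0, 255]])

```text
clock: 7.55
eef_pos: [0.6329, -0.0963, 0.1964]
ee_rot: [-0.005, 0.819, 0.573, -0.012]
force: [-0.3, 0.5, -1.3]
gripper_width: 0.0296
```

carry_out(targets=[[0, 0, 0, 0, 0, 0, 255], [0, 0, 0, 0, 0, 0, 255]])

```text
clock: 7.75
eef_pos: [0.6316, -0.0974, 0.1936]
ee_rot: [-0.006, 0.82, 0.572, -0.015]
force: [-0.2, 0.3, -1.2]
gripper_width: 0.0296
```

```bash
python3 - <<'E'
from h import *
go([.641,-.102,.20]);print(lev())
c=wristcam();cv2.imwrite('pics/w5.png',c['color'][:,:,::-1])
for n in ['top','side']:
    c=optics.camera(n);cv2.imwrite(f'pics/{n}5.png',c['color'][:,:,::-1])
E
```

```text
t 7.75 eef [ 0.6316 -0.0974  0.1936] tool shift [-0.0012  0.0102 -0.0067] tilt [-0.0311 -0.0062 -0.9995] x [ 0.345  0.938 -0.017] w 0.0296 F [-0.2  0.3 -1.2]
[-1.55  0.95  0.  ]
```

View pics/w5.png

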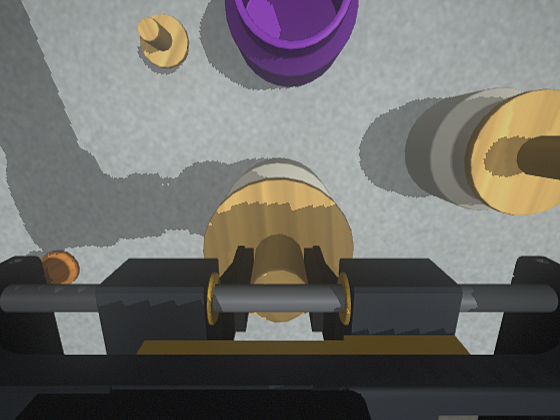

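View pics/side5.png

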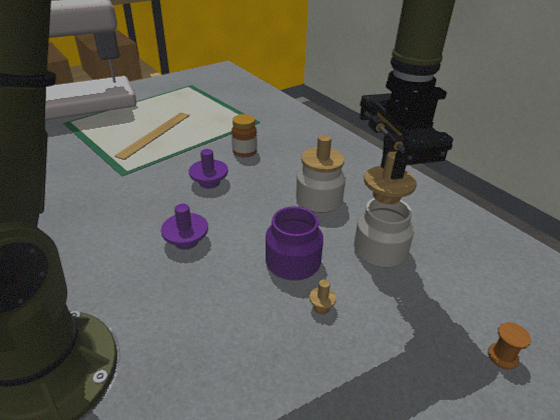

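The tool tilted about 1.8° in transit, so I'll level it. The jar's silhouette shape is only approximate, so I'll also fit its rim rings directly in the first pictures.

```bash
python3 - <<'E'
from h import *
from scipy.ndimage import map_coordinates
G={};C={}
for n in ['top','side']:
    C[n]=optics.camera(n)
    g=cv2.GaussianBlur(cv2.cvtColor(cv2.imread(f'pics/{n}0.png'),cv2.COLOR_BGR2GRAY).astype(np.float32),(0,0),0.8)
    G[n]=g
def score(n,x,y):
    def samp(r):
        p=proj(C[n],ring(x,y,.110,r)); return map_coordinates(G[n],[p[:,1],p[:,0]],order=1)
    # white rim between .038 and .044: brighter than inside and outside
    return np.abs(samp(.0475)-samp(.0425)).clip(0,40).mean()+(samp(.0405)-samp(.034)).clip(-40,60).mean()
for ns in (['top'],['side'],['top','side']):
    b=max(((sum(score(n,x,y) for n in ns),x,y) for x in np.arange(.628,.655,.0005) for y in np.arange(-.115,-.09,.0005)))
    print(ns,np.round(b,4))
    if len(ns)==2: bx=b[1:]
for n in C:
    im=cv2.resize(cv2.imread(f'pics/{n}0.png'),None,fx=5,fy=5,interpolation=cv2.INTER_CUBIC)
    for r in(.044,.038): cv2.polylines(im,[(proj(C[n],ring(*bx,.11,r))*5+2).round().astype(np.int32)],True,(0,0,255),1)
    u,v=(proj(C[n],np.array([[*bx,.11]]))[0]*5).astype(int); cv2.imwrite(f'pics/rim_{n}.png',im[max(v-200,0):v+200,u-200:u+200])
cv2.imwrite('pics/rim.png',np.hstack([cv2.imread('pics/rim_top.png'),cv2.imread('pics/rim_side.png')]))
E
```

```text
['top'] [78.6467  0.6385 -0.1035]
['side'] [75.9751  0.639  -0.1035]
['top', 'side'] [ 1.53986e+02  6.39000e-01 -1.03500e-01]
```

View pics/rim.png

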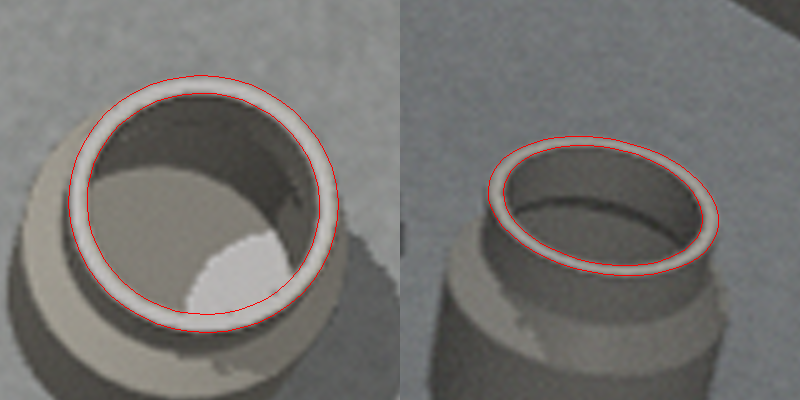

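carry_out(targets=[[0, 0.004, -0.002, -0.8, 0.5, 0, 255], [0, 0.004, -0.002, -0.7, 0.4, 0, 255], [0, 0, 0, 0, 0, 0, 255], [0, 0, 0, 0, 0, 0, 255]])

```text
clock: 8.4
eef_pos: [0.6407, -0.0978, 0.2005]
ee_rot: [0.001, 0.819, 0.574, 0.003]
force: [-0.0, -0.0, -1.0]
gripper_width: 0.0295
```

```bash
python3 - <<'E'
from h import *
go([.641,-.102,.1935]);print(lev())
E
```

```text
t 8.4 eef [ 0.6407 -0.0978  0.2005] tool shift [-0.0039  0.0017  0.007 ] tilt [ 0.0064  0.0014 -1.    ] x [0.342 0.94  0.003] w 0.0295 F [-0. -0. -1.]
[ 0.32 -0.2   0.  ]
```

The rim rings match in both cameras at (0.639, -0.1035). I'll settle above that, then measure the held stopper against it in the same cameras.

carry_out(targets=[[-0.005, 0, 0.002, 0.3, -0.2, 0, 255], [0, 0, 0, 0, 0, 0, 255], [0, 0, 0, 0, 0, 0, 255], [0, 0, 0, 0, 0, 0, 255]])

```text
clock: 8.8
eef_pos: [0.6387, -0.1032, 0.1982]
ee_rot: [-0.0, 0.819, 0.574, -0.0]
force: [0.2, 0.9, -0.3]
gripper_width: 0.0296
```

```bash
python3 - <<'E'
from h import *
go([.6395,-.102,.1935]);print(lev())
s,R,e=tool(); z=e[2]-.0535
crops=[]
for n,(d) in {'top':0,'side':0}.items():
    c=optics.camera(n); im=cv2.resize(c['color'][:,:,::-1],None,fx=5,fy=5,interpolation=cv2.INTER_CUBIC)
    for x,zz,r,col in ((e[:2],z+.03,.048,(0,0,255)),(e[:2],z+.04,.048,(0,0,255)),(e[:2],z,.026,(0,0,255)),((.639,-.1035),.11,.044,(0,255,0)),((.639,-.1035),.11,.038,(0,255,0))):
        cv2.polylines(im,[(proj(c,ring(*x,zz,r))*5+2).round().astype(np.int32)],True,col,1)
    u,v=(proj(c,np.array([[.639,-.1035,.13]]))[0]*5).astype(int)
    v=max(v,250);crops.append(im[v-250:v+250,u-200:u+200])
cv2.imwrite('pics/rel1.png',np.hstack(crops))
E
```

```text
t 8.8 eef [ 0.6387 -0.1032  0.1982] tool shift [0.0014 0.0004 0.0047] tilt [-8.e-04 -4.e-04 -1.e+00] x [ 0.342  0.94  -0.001] w 0.0296 F [ 0.2  0.9 -0.3]
[-0.03  0.04  0.  ]
```

View pics/rel1.png

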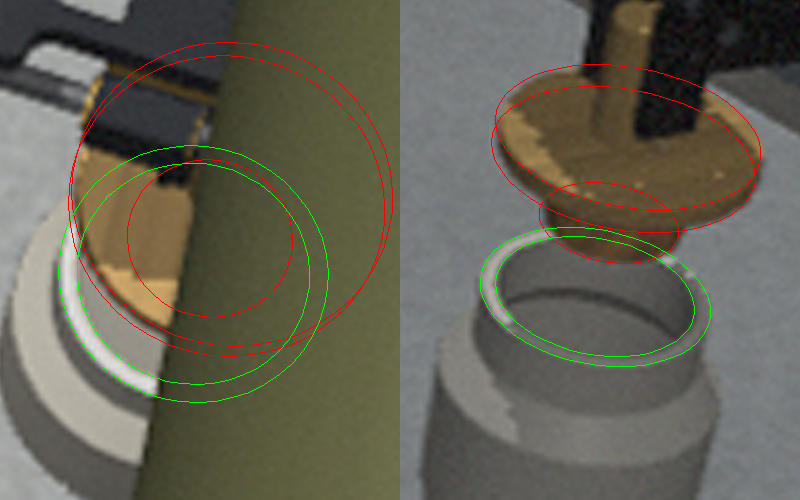

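```bash
python3 - <<'E'
from h import *
from scipy.ndimage import map_coordinates
s,R,e=tool(); z=e[2]-.0535; print(e,z)
def wood(im):
    h=cv2.cvtColor(im,cv2.COLOR_RGB2HSV); return ((h[...,0]>8)&(h[...,0]<24)&(h[...,1]>90)).astype(np.uint8)
W={};C={}
for n in ['top','side']:
    C[n]=c=optics.camera(n); m=wood(c['color']); W[n]=m
    p=proj(c,np.array([[*e[:2],z+.035]]))[0]
    print(n,p)
# collar silhouette edges: one-sided fit on side view: collar cylinder + plug only, ignoring area above collar
import itertools
t_=t
def pts(x,y,zz,r,n): 
    p=proj(C[n],ring(x,y,zz,r)); return p
g={n:cv2.GaussianBlur(C[n]['color'].astype(np.float32),(0,0),.7) for n in C}
def samp(n,x,y,zz,r):
    p=proj(C[n],ring(x,y,zz,r)); return np.stack([map_coordinates(g[n][...,k],[p[:,1],p[:,0]],order=1) for k in range(3)],1)
def sc(n,x,y,dz):
    # wood-ness (R-B) just inside versus outside; collar top ring for top cam, both edges for side
    o=samp(n,x,y,z+dz+.040,.0495); i=samp(n,x,y,z+dz+.040,.0465)
    f=lambda a:(a[:,0]-a[:,2])
    q=(f(i)-f(o)).clip(-40,40)
    return q.mean()
for ns in (['top'],['side'],['top','side']):
    b=max((sum(sc(n,x,y,dz) for n in ns),x,y,dz) for x in np.arange(.628,.652,.001) for y in np.arange(-.114,-.092,.001) for dz in ([0] if len(ns)==1 else [-.002,-.001,0,.001,.002]))
    print(ns,np.round(b,4))
E
```

```text
[ 0.63874022 -0.10300908  0.19826038] 0.1447603844671037
top [386.58883534 115.98023744]
side [394.39346394 178.87283959]
['top'] [ 8.5029  0.638  -0.105   0.    ]
['side'] [18.9554  0.638  -0.105   0.    ]
['top', 'side'] [27.4584  0.638  -0.105   0.    ]
```

In camera terms the held stopper is at (0.638, -0.105) and the jar at (0.639, -0.1035). So I need about +2 mm along tool x, then lower in stages.

carry_out(targets=[[0.002, 0, 0.005, 0, 0, 0, 255], [0, 0, 0.01, 0, 0, 0, 255], [0, 0, 0.01, 0, 0, 0, 255], [0, 0, 0.005, 0, 0, 0, 255], [0, 0, 0, 0, 0, 0, 255], [0, 0, 0, 0, 0, 0, 255]])

```text
clock: 9.6
eef_pos: [0.6388, -0.1004, 0.1643]
ee_rot: [-0.001, 0.819, 0.574, -0.001]
force: [0.1, -0.3, -1.9]
gripper_width: 0.0295
```

```bash
python3 - <<'E'
from h import *
go([.6397,-.1015,.1335]);print(lev())
E
```

```text
t 9.6 eef [ 0.6388 -0.1004  0.1643] tool shift [-0.0007  0.0013  0.0307] tilt [-2.7e-03 -1.0e-04 -1.0e+00] x [ 0.341  0.94  -0.001] w 0.0295 F [ 0.1 -0.3 -1.9]
[-0.14  0.06  0.  ]
```

Foot is at 0.111, right at rim level. Continuing down.

carry_out(targets=[[-0.001, 0.001, 0.006, -0.1, 0.1, 0, 255], [0, 0, 0.006, 0, 0, 0, 255], [0, 0, 0.005, 0, 0, 0, 255], [0, 0, 0, 0, 0, 0, 255], [0, 0, 0, 0, 0, 0, 255]])

```text
clock: 10.1
eef_pos: [0.6397, -0.102, 0.1462]
ee_rot: [-0.0, 0.819, 0.574, 0.0]
force: [-0.8, -0.8, -0.5]
gripper_width: 0.0294
```

```bash
python3 - <<'E'
from h import *
go([.6397,-.1015,.1335]);print(lev())
c=optics.camera('side');im=cv2.resize(c['color'][:,:,::-1],None,fx=5,fy=5,interpolation=cv2.INTER_CUBIC)
cv2.polylines(im,[(proj(c,ring(.639,-.1035,.11,.044))*5+2).round().astype(np.int32)],True,(0,255,0),1)
cv2.imwrite('pics/s6.png',im[750:1350,1600:2300])
E
```

```text
t 10.1 eef [ 0.6397 -0.102   0.1462] tool shift [ 0.0005 -0.0002  0.0127] tilt [ 6.e-04  9.e-04 -1.e+00] x [0.342 0.94  0.001] w 0.0294 F [-0.8 -0.8 -0.5]
[ 0.01 -0.06  0.  ]
```

View pics/s6.png

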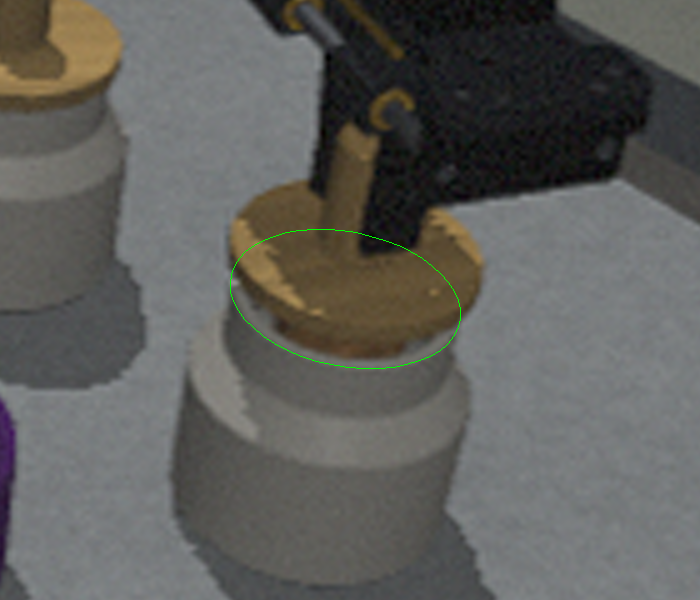

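The plug is about 18 mm into the neck, centred, and the jar hasn't moved. Lowering the last 12-13 mm gently while watching the force.

carry_out(targets=[[0, 0, 0.005, 0, 0, 0, 255], [0, 0, 0.004, 0, 0, 0, 255], [0, 0, 0.002, 0, 0, 0, 255], [0, 0, 0, 0, 0, 0, 255], [0, 0, 0, 0, 0, 0, 255]])

```text
clock: 10.65
eef_pos: [0.6399, -0.1019, 0.1346]
ee_rot: [-0.0, 0.819, 0.574, 0.001]
force: [0.5, 0.3, -1.2]
gripper_width: 0.029
```

```bash
python3 - <<'E'
from h import *
go([.6397,-.1015,.1335]);print(lev())
E
```

```text
t 10.65 eef [ 0.6399 -0.1019  0.1346] tool shift [ 0.0003 -0.0004  0.0011] tilt [ 1.1e-03  9.0e-04 -1.0e+00] x [0.341 0.94  0.001] w 0.029 F [ 0.5  0.3 -1.2]
[ 0.04 -0.07  0.  ]
```

carry_out(targets=[[0, 0, 0.001, 0, 0, 0, 255], [0, 0, 0, 0, 0, 0, 255], [0, 0, 0, 0, 0, 0, 255]])

```text
clock: 10.95
eef_pos: [0.6402, -0.102, 0.1339]
ee_rot: [0.0, 0.819, 0.574, 0.001]
force: [0.3, -0.7, -1.1]
gripper_width: 0.0293
```

carry_out(targets=[[0, 0, 0.001, 0, 0, 0, 255], [0, 0, 0, 0, 0, 0, 255], [0, 0, 0, 0, 0, 0, 255]])

```text
clock: 11.25
eef_pos: [0.6405, -0.1021, 0.1336]
ee_rot: [0.0, 0.819, 0.574, 0.001]
force: [0.2, 1.3, -1.4]
gripper_width: 0.0292
```

The force still shows the full stopper weight, so it isn't resting yet. Continuing.

carry_out(targets=[[0, 0, 0.001, 0, 0, 0, 255], [0, 0, 0.001, 0, 0, 0, 255], [0, 0, 0, 0, 0, 0, 255], [0, 0, 0, 0, 0, 0, 255]])

```text
clock: 11.65
eef_pos: [0.6408, -0.1024, 0.1335]
ee_rot: [0.001, 0.819, 0.574, 0.002]
force: [-0.4, -1.0, -0.7]
gripper_width: 0.0292
```

```bash
python3 - <<'E'
from h import *
F=[]
for i in range(4):
    go([.6397,-.1015,.1335]); c=optics.camera('side')
print(lev())
im=cv2.resize(c['color'][:,:,::-1],None,fx=5,fy=5,interpolation=cv2.INTER_CUBIC)
cv2.imwrite('pics/s7.png',im[750:1350,1600:2300])
E
```

```text
t 11.65 eef [ 0.6408 -0.1024  0.1335] tool shift [ 0.0004 -0.0014  0.    ] tilt [ 0.0042  0.0015 -1.    ] x [0.342 0.94  0.003] w 0.0292 F [-0.4 -1.  -0.7]
t 11.7 eef [ 0.6408 -0.1023  0.1335] tool shift [ 0.0003 -0.0013 -0.    ] tilt [ 0.0041  0.0015 -1.    ] x [0.342 0.94  0.003] w 0.0291 F [-0.2  0.1  0.2]
t 11.75 eef [ 0.6409 -0.1023  0.1335] tool shift [ 0.0003 -0.0013 -0.    ] tilt [ 0.0041  0.0015 -1.    ] x [0.342 0.94  0.003] w 0.0292 F [-0.2 -0.2  0.1]
t 11.8 eef [ 0.6409 -0.1023  0.1335] tool shift [ 0.0004 -0.0014  0.    ] tilt [ 0.0041  0.0015 -1.    ] x [0.342 0.94  0.003] w 0.0291 F [ 1.  -1.1  0. ]
[ 0.19 -0.16  0.  ]
```

View pics/s7.png

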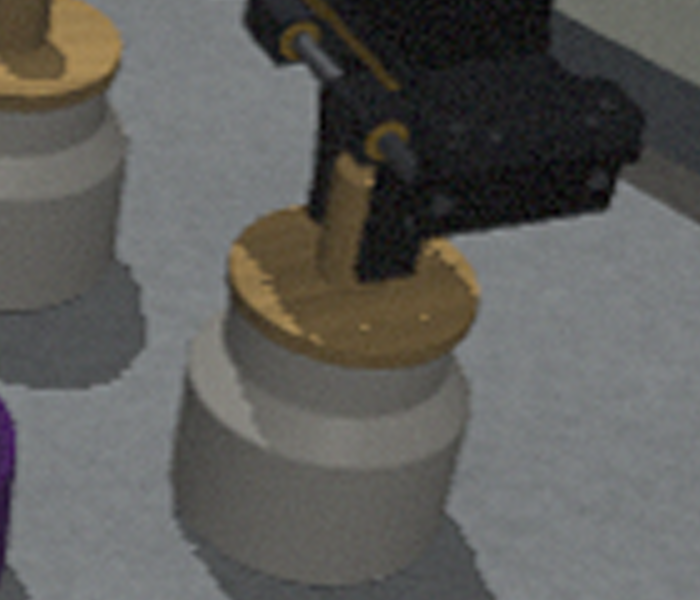

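The collar is seated: the z force has gone to about 0 at the predicted height (0.1335), and the picture shows no gap. Releasing.

carry_out(targets=[[0, 0, 0, 0, 0, 0, 200], [0, 0, 0, 0, 0, 0, 120], [0, 0, 0, 0, 0, 0, 60], [0, 0, 0, 0, 0, 0, 0], [0, 0, 0, 0, 0, 0, 0], [0, 0, 0, 0, 0, 0, 0], [0, 0, 0, 0, 0, 0, 0]])

```text
clock: 12.55
eef_pos: [0.6409, -0.1022, 0.1333]
ee_rot: [0.001, 0.819, 0.574, 0.002]
force: [1.0, 0.3, -0.7]
gripper_width: 0.0691
```

```bash
python3 - <<'E'
from h import *
go([.6397,-.1015,.1335]);print(lev())
c=wristcam();cv2.imwrite('pics/w8.png',c['color'][:,:,::-1])
E
```

```text
t 12.55 eef [ 0.6409 -0.1022  0.1333] tool shift [ 0.0002 -0.0014 -0.0002] tilt [ 0.004   0.0014 -1.    ] x [0.341 0.94  0.003] w 0.0691 F [ 1.   0.3 -0.7]
[ 0.19 -0.16  0.  ]
```

View pics/w8.png

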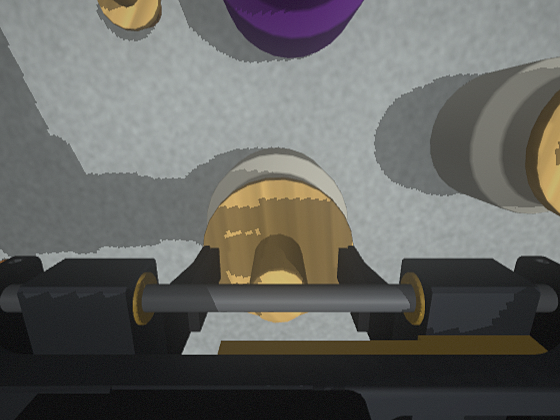

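The fingers are clear of the knob on both sides. Retreating straight up.

carry_out(targets=[[0, 0, -0.01, 0, 0, 0, 0], [0, 0, -0.02, 0, 0, 0, 0], [0, 0, -0.02, 0, 0, 0, 0], [0, 0, -0.025, 0, 0, 0, 0], [0, 0, -0.025, 0, 0, 0, 0], [0, 0, -0.02, 0, 0, 0, 0], [0, 0, -0.01, 0, 0, 0, 0], [0, 0, 0, 0, 0, 0, 0], [0, 0, 0, 0, 0, 0, 0], [0, 0, 0, 0, 0, 0, 0]])

```text
clock: 13.6
eef_pos: [0.6397, -0.1027, 0.2714]
ee_rot: [0.001, 0.819, 0.574, 0.002]
force: [-0.4, 1.4, 0.2]
gripper_width: 0.0868
```

```bash
python3 - <<'E'
from h import *
go([.6397,-.1015,.1335])
c=wristcam();a=c['color'][:,:,::-1]
c=optics.camera('side');im=cv2.resize(c['color'][:,:,::-1],None,fx=3,fy=3,interpolation=cv2.INTER_CUBIC)
for z,r in((0.11,.048),(.12,.048),(.17,.015)): cv2.polylines(im,[(proj(c,ring(.639,-.1035,z,r))*3+1).round().astype(np.int32)],True,(0,0,255),1)
cv2.imwrite('pics/s9.png',im[380:960,540:1300])
d=cv2.absdiff(c['color'][:,:,::-1].copy(),cv2.imread('pics/side0.png')).max(2)
print('small region diff',d[280:318,305:340].mean(),'closed jar',d[135:210,295:348].mean())
E
```

```text
t 13.6 eef [ 0.6397 -0.1027  0.2714] tool shift [ 0.0007 -0.0009  0.1379] tilt [ 0.0043  0.0013 -1.    ] x [0.342 0.94  0.003] w 0.0868 F [-0.4  1.4  0.2]
small region diff 6.439097744360902 closed jar 6.426163522012579
```

View pics/s9.png

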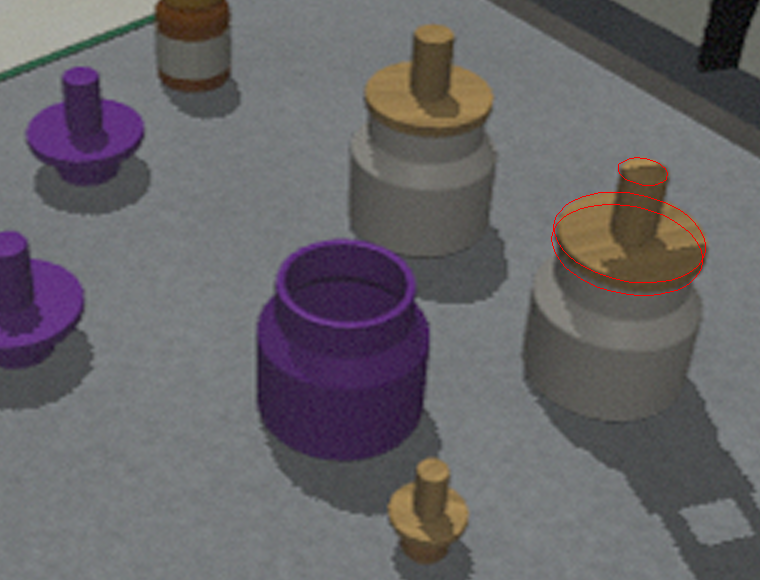

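The stopper is home and upright, matching the seated model, and the bystanders haven't moved. Handing in.

```bash
python3 -c "
from rig import order; print(order.finish_job())"
```

```text
the job is handed in; nothing more can be done
None
```

The large wooden stopper is seated upright in the open white jar, released, and the job is handed in at about 13.6 s of the 42 s allowed. I gripped it by the knob, lowered it in stages until the collar rested on the rim, then opened the fingers and rose straight up.

**Seating:** before release the wrist's vertical force went from about -1.4 N (the stopper's weight) to about 0 at a TCP height of 0.1335 m, the height predicted for a fully seated stopper. The final side picture matches the seated model to within 1 or 2 pixels, with no gap under the collar.

**Surroundings:** the jar stands where it was, and the closed jar and small stopper show only noise-level change from the first picture. The gripper ended about 0.1 m above the knob.

**Disagreements:**
- The first side-camera silhouette fit of the jar was 4–5 mm off the top-camera one. A direct fit of the rim resolved it, agreeing within 0.5 mm in both cameras.
- The wrist and fixed cameras differed by 2–3 mm on the stopper. I measured stopper against jar in the same cameras to cancel that.
- The tool tilted about 1.8° while carrying the stopper; I levelled it before lowering.

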